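# Unscrew the transport cap from the microscope's camera port

## Task

Unscrew the red winged transport cap from the camera port: wind it anticlockwise (seen from above) until the thread lets go, about two turns; a fingertip pushing the wing round will do. Do not force it off the thread. Then lift it off, keeping it upright, and set it down gently, wing uppermost, flat on the floor of the blue parts tray, leaving the other things where they are.

Things in the scene. Friction and masses are not known exactly. Their poses are not given: they have to be found in the camera images.
- cap: Red plastic transport cap on the camera port, loose, 0.1 to 0.2 kg, 86 mm tall. Origin: centre of its open lower rim, z up. Below it is a round cup, 47 mm across, 55 mm tall, bore 51 mm deep. Its wing is a straight bar along the cap's x, 100 mm tip to tip, 12 mm thick, centred on the axis, top at 86 mm; over the cup it reaches down to 55 mm, outside the cup (22 to 50 mm from the axis) to 14 mm
- cap_top (a point): Middle of the top edge of the cap's wing, on the cap's axis, 86 mm above its rim (31 mm of wing above the cup's roof). Right-hand thread: comes off anticlockwise seen from above, climbing 10 mm per turn. Starts finger-tight, turns easily (a few N at a wing tip) and does not turn back by itself
- adapter: The camera-port module: cream casting on a black foot, fixed to the table, 186 x 156 mm at the foot, top face 54 mm above the table, knobs on its -x side reaching 119 mm from its origin at up to 53 mm height. Origin: on the table under the port axis, z up
- port_seat (a point): Centre of the dark flange (68 mm across) on the module, 64 mm above the table, where the cap's rim rests at the start; z is the port axis. The brass port, 30 mm across the thread, stands 49 mm up from here. The thread lets go after 1.9 to 2.1 turns, the cap 20 mm up; it stays free for nearly a turn more, climbing to 30 mm, then clicks down 10 mm, still free
- tray: Blue parts tray, fixed to the table, outside 160 (x) x 270 (y) x 26 mm, walls and floor 5 mm thick. Origin: centre of its underside, so the inner floor is at 5 mm. The green-banded objective stands in its +y part (57 to 107 mm from the origin along y, up to 35 mm aside in x); the rest is empty
- objective_green: steel microscope objective with a green band, standing in the blue tray, 31 mm across, 46 mm tall; origin at the centre of its foot. A bystander
- objective_yellow: steel objective with a yellow band standing on the table, 31 mm across, 46 mm tall; origin at the centre of its foot. A bystander
- oil_bottle: small amber bottle with black cap, 32 mm across, 62 mm tall; origin at the centre of its underside. A bystander
- petri_dish: clear glass dish, 88 mm across, 16 mm tall; origin at the centre of its underside. A bystander
- slide_box: orange slide box 85 x 35 x 32 mm; origin at the centre of its underside. A bystander
- screwdriver: screwdriver about 150 mm long, lying on the table. A bystander
- lens_brush: lens brush about 150 mm long, lying on the table. A bystander
Mind the look-alikes: they are no part of the job. Of the things like the cap, leave any that is grey; of the rest the larger one is meant.

How it is judged:
On the way, in this order (a step that is already met when the one before it is completed fails the run):
1. the cap has been wound up the thread by more than 12 mm, still on the port (z of cap in the frame of port_seat between 0.012 and 0.034 m and horizontal distance between cap and port_seat below 0.006 m and angle between cap's own z axis and vertical below 0.2 rad), for 0.2 s.
2. the cap has been lifted clear above the port, upright (z of cap in the frame of port_seat above 0.052 m and angle between cap's own z axis and vertical below 0.4 rad), for 0.1 s.
At the end, for the whole second after the job is handed in: The cap stands at rest on the tray's inner floor, its axis within 60 mm (x) and 115 mm (y) of the tray's centre, rim within 5 mm of the floor, wing up (tilt under 0.2 rad), released (x of cap in the frame of tray between -0.06 and 0.06 m and y of cap in the frame of tray between -0.115 and 0.115 m and z of cap in the frame of tray between 0.001 and 0.01 m and angle between cap's own z axis and vertical below 0.2 rad and linear speed of cap below 0.02 m/s and angular speed of cap below 0.2 rad/s and contact force between cap and tray above 0.3 N); the robot touches nothing.
It fails at once if the cap forced against the port (over 100 N) (contact force between cap and adapter above 100 N).
It fails at once if the cap tipped over (more than 0.7 rad) (angle between cap's own z axis and vertical above 0.7 rad).
It fails at once if the cap dropped into the tray (faster than 0.45 m/s within 25 mm of its floor) (horizontal distance between cap and tray below 0.15 m and z of cap in the frame of tray below 0.03 m and linear speed of cap above 0.45 m/s).
It fails at once if another loose thing shifted by more than 30 mm (distance of any of objective_green, objective_yellow, oil_bottle, petri_dish, slide_box, screwdriver, lens_brush from where it was at the start of the episode above 0.03 m).
It also fails if it takes over 67 s, if anything falls off the work surface, if the arm or the gripper's body presses on something with over 40 N, if the wrist force passes 120 N, or if a joint passes its speed limit or range.

## Robot

A 6-joint arm with a two-finger parallel gripper is mounted at the origin on the work surface. World frame = base frame: x ahead of the robot, y to its left, z up, the work surface at z = 0. Lengths are in m, angles in rad, forces in N, time in s.
With the tool pointing down it reaches from about 0.375 to 0.9 m from the base axis. Payload 3.1 kg.
Tool frame: the origin (TCP) lies midway between the tips of the shut fingers; the grasp point (between the pads) lies 19 mm behind it; x points along the fingers, y is the direction in which the jaws open and shut, and the axes are right-handed (so a half turn about x gives the same grasp; the last joint's range is limited). The gripper opens to 87 mm and grips with 3 to 60 N. Pads are 19 mm wide; open, the fingers measure 117 mm over their backs; the gripper's body (75 mm by 190 mm) begins 51 mm behind the grasp point.
Start: joints at [1.119, 0.527, 1.433, -0, 1.181, -0.178], TCP at [0.168, 0.602, 0.223] pointing down, gripper open.
Joint ranges: [-3.08, 3.08], [-0.75, 2.2], [0.22, 2.44], [-1.43, 4.57], [0, 2.65], [-2.85, 2.85]. Speed limits (rad/s): [2.79, 2.79, 3.14, 3.14, 3.14, 3.14].

## Interface

Orientations are given as a unit quaternion [x, y, z, w].
In Python, from rig import get_obs, imaging, robot gives the robot as it stands.
- The arm moves only by the shell command python3 -m inch 'ROWS' [FORCE]. ROWS is JSON, a list of rows, each a list of 3 entries, a list of its own where there are three numbers: the finger opening in mm, from 0 to 87, then the shift along the tool's x, y, z in mm, then the turn, a rotation vector about the tool's x, y, z in degrees. In form: [[grip, [dx, dy, dz], [wx, wy, wz]], ...]. A call has 1 to 12 rows; each row shifts and turns the pose as measured when the row begins, along the tool's axes as they then stand; what a row does not reach is not made up. A row lasts 1/8 s, in which the tool goes at most 62.5 mm and 10.7 degrees, less where a joint would pass 70% of its speed; a pose out of reach is approached as far as the arm can. A call with a gripper value outside its range is refused whole. The fingers move at their own pace and stop on an object; FORCE is the grip in N (left out, the last holds). Time passes only in rows, so rows that do not move let the fingers close. It gives the time, the measured TCP pose, the force and the opening at its end, in the units of the state.
- get_obs(): the state, without advancing time (a new reading comes with each control period).
- imaging.camera(name): name is "side" or "top" or "wrist"; returns the picture (420x560x3 uint8, red, green, blue); there is no depth.
- imaging.camera_params(name): a dict with "camera_matrix" (3x3 intrinsics, pixels), "xyz" and "rotation" of the camera in the world. Camera axes: x right, y down, z forward; pixel columns grow to the right and rows downward; lengths in m; the calibration is good to about 2 mm. A picture is of the moment at which its call begins: read the wrist's pose just before it. camera_params takes no time and is no camera call; for the wrist camera it gives the pose at the moment of the call.
- robot.hand_in(): hands the job in, once; it reports no verdict.
Trained networks look in the newest picture that a camera, given by its name, has taken for a name from the list of things; names that differ only in an ending like _2 or _b are one class to them, and where a whole thing is asked for, a point or a joint stands for the part that bears it (a point fixed in the world has none). Each returns a list of dicts, best first, with "confidence" (0 to 1); they miss things now and then, are a little off and sometimes report something else, mostly with a low value. They report only what shows in the picture. A call takes as long as a camera call. They do not tell look-alikes from the thing itself.
- imaging.cut_out(camera, target): "pixels" (420x560 bool, what is visible of it) and "box" ([centre column, centre row, width, height] in pixels, round what is visible of it).
- imaging.tip_of(camera, target): "pixel" ([column, row] in pixels: a listed point, or the origin of a listed thing).
The state is a dict: "time": time; "q": joint angles; "joint_velocities": joint speeds; "joint_torque": joint torques, N m; "position": TCP position; "tool_rot": TCP orientation; "ft_force": force on the tool from outside, world axes, zero at the start; "moment": the same for the moment, N m; "grip_width": finger opening in m.
Only numpy, scipy, OpenCV 4.12 (cv2) and the standard library are available. Lean on these libraries where they do the work, as an engineer would, in place of code of your own. Each camera call takes 0.05 s, during which the arm holds its last target. There are 200 camera calls.

## Working session

There is one attempt and no reset: what is moved stays moved. The work goes in short steps, Python scripts to look and compute and a shell command to move; the robot and the scene stay as the last step left them, time stands still between calls to the robot, and variables do not carry over. Pictures are saved under pics/ and viewed, about 8 in all and at most 12, crops included, and the job is handed in when it is done.

```bash
mkdir -p pics; ls; cat > h.py <<'E'
import numpy as np, cv2, json
from rig import get_obs, imaging, robot
from scipy.spatial.transform import Rotation as R
def ray(cam,px,z,p=None):
    p=p or imaging.camera_params(cam)
    K=np.array(p["camera_matrix"]);Rm=np.array(p["rotation"]);o=np.array(p["xyz"])
    if Rm.shape!=(3,3): Rm=R.from_quat(Rm).as_matrix()
    d=Rm@np.linalg.solve(K,[px[0],px[1],1.]); return o+d*(z-o[2])/d[2]
def save(cam,n,img): cv2.imwrite(f"pics/{n}.png",img[:,:,::-1])
E
python3 - <<'E'
from h import *
print(get_obs())
ims=[]
for c in ["top","side"]:
    im=imaging.camera(c); save(c,c+"0",im)
    for t,z in [("cap",0),("cap_top",.15),("port_seat",.064),("tray",0),("objective_green",0),("adapter",0)]:
        for d in imaging.tip_of(c,t)[:3]:
            print(c,t,np.round(d["pixel"]),round(d["confidence"],2),ray(c,d["pixel"],.064 if t=="cap" else z).round(3))
    print(imaging.camera_params(c))
E
```

```text
pics
{'time': 0.0, 'q': array([ 1.11950235e+00,  5.28467727e-01,  1.43389606e+00, -1.97191055e-05,
        1.18137632e+00, -1.78515436e-01]), 'joint_velocities': array([ 0.00196899, -0.00056092,  0.00023731,  0.00066947,  0.00110025,
        0.0009103 ]), 'joint_torque': array([-9.18532714e-04, -4.40046465e+01, -1.76587933e+01,  6.33652532e-02,
        5.81317465e-02, -1.31751403e-04]), 'position': array([0.16804504, 0.60123174, 0.22157265]), 'tool_rot': array([ 0.09541647,  0.70076914, -0.09686427,  0.70031109]), 'ft_force': array([-0.43644633, -0.05190127, -0.52750977]), 'moment': array([ 0.0008844 , -0.01284437, -0.00551485]), 'grip_width': 0.08712473804569795}
top cap [359. 292.] 0.67 [ 0.324 -0.25   0.064]
top cap [350. 232.] 0.66 [ 0.529 -0.207  0.064]
top cap [388. 237.] 0.44 [ 0.523 -0.339  0.064]
top cap_top [352. 230.] 0.7 [ 0.519 -0.203  0.15 ]
top cap_top [393. 234.] 0.67 [ 0.519 -0.34   0.15 ]
top cap_top [360. 291.] 0.59 [ 0.32  -0.241  0.15 ]
top port_seat [345. 236.] 0.58 [ 0.515 -0.191  0.064]
top objective_green [223. 219.] 0.5 [0.552 0.249 0.   ]
top adapter [342. 
[... 451 characters left out ...]
.] 0.67 [ 0.337 -0.31   0.064]
side cap_top [270. 263.] 0.78 [ 0.514 -0.206  0.15 ]
side cap_top [196. 304.] 0.64 [ 0.331 -0.305  0.15 ]
side cap_top [288. 335.] 0.62 [ 0.524 -0.42   0.15 ]
side port_seat [322. 209.] 0.62 [0.708 0.063 0.064]
side tray [266. 209.] 0.91 [0.552 0.16  0.   ]
side objective_green [264. 196.] 0.68 [0.553 0.225 0.   ]
side adapter [270. 299.] 0.81 [ 0.513 -0.195  0.   ]
{'camera_matrix': array([[540.45939373,   0.        , 282.37093839],
       [  0.        , 540.45939373, 208.94558509],
       [  0.        ,   0.        ,   1.        ]]), 'xyz': array([ 0.40849534, -1.10123223,  1.13141106]), 'rotation': array([ 0.90963172, -0.07310645,  0.02970502, -0.40785192])}
```

```bash
python3 - <<'E'
import cv2
a=cv2.imread('pics/top0.png');b=cv2.imread('pics/side0.png')
a=cv2.resize(a[150:330,180:440],None,fx=3,fy=3,interpolation=2)
b=cv2.resize(b[130:380,150:450],None,fx=2.6,fy=2.3,interpolation=2)
cv2.imwrite('pics/a.png',a);cv2.imwrite('pics/b.png',b)
E
```

```text
(no output)
```

View pics/a.png

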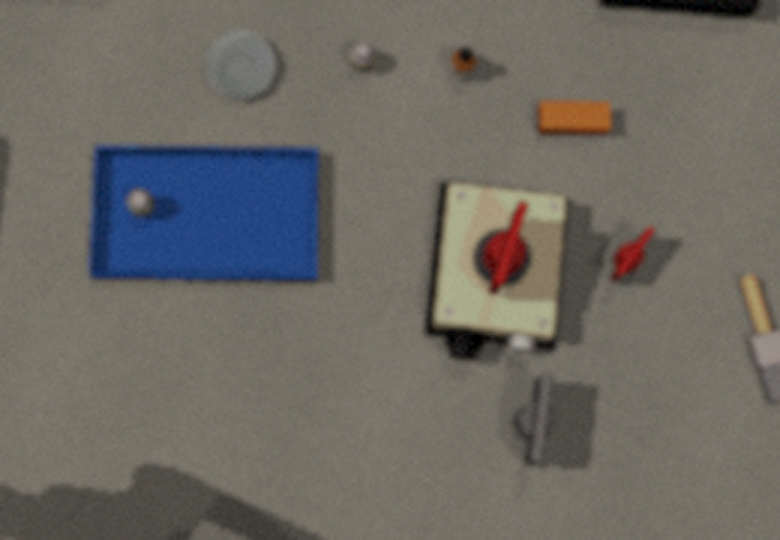

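View pics/b.png

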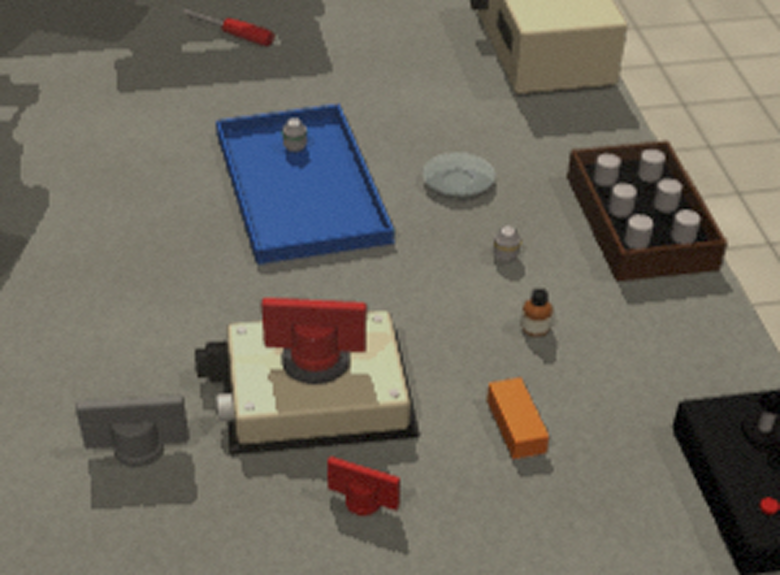

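The scene: the big red cap sits on the module at about (0.517, -0.205). The small red cap beyond it and the grey cap are look-alikes. The blue tray lies at y≈0.16 with the green objective at its +y end. Next I'll work out the wing angle and the move.

```bash
cat >> h.py <<'E'
def yaw(o=None):
    o=o or get_obs(); y=R.from_quat(o["tool_rot"]).as_matrix()[:,1]; return np.degrees(np.arctan2(y[1],y[0]))
def st():
    o=get_obs(); m=R.from_quat(o["tool_rot"]).as_matrix()
    print("t",round(o["time"],2),"p",o["position"].round(4),"yawY",round(yaw(o),1),"down",m[:,0].round(3),"q",o["q"].round(2),"F",o["ft_force"].round(1),"w",round(o["grip_width"]*1000,1))
    return o
def to(p,yw):
    "delta in present tool frame to reach p, tool down with y axis at yaw yw deg"
    o=get_obs(); m=R.from_quat(o["tool_rot"]); a=np.radians(yw)
    y=np.array([np.cos(a),np.sin(a),0]); x=np.array([0,0,-1.]); T=R.from_matrix(np.c_[x,y,np.cross(x,y)])
    print("shift mm",(m.inv().apply(np.array(p)-o["position"])*1000).round(1),"turn deg",np.degrees((m.inv()*T).as_rotvec()).round(1))
E
python3 - <<'E'
from h import *
st()
e=[ray("top",p,.15) for p in [(354,218.3),(344.7,246)]]
print(np.round(e,3), np.linalg.norm(e[0]-e[1]), np.mean(e,0), np.degrees(np.arctan2(*(e[0]-e[1])[[1,0]])))
# tray corners (zoom px) floor rim z=.026
print([ray("top",(180+x/3,150+y/3),.026)[:2].round(3) for x,y in [(95,147),(319,149),(318,278),(92,278)]])
to([.40,.40,.25],yaw())
E
```

```text
t 0.7 p [0.1684 0.6019 0.2226] yawY 74.4 down [ 0.  0. -1.] q [ 1.12  0.53  1.43 -0.    1.18 -0.18] F [-0.2 -0.3  0.2] w 87.0
[[ 0.56  -0.208  0.15 ]
 [ 0.464 -0.183  0.15 ]] 0.09947721160758471 [ 0.51165857 -0.1957878   0.15      ] -14.700806946004136
[array([0.615, 0.293]), array([0.636, 0.025]), array([0.479, 0.012]), array([0.456, 0.278])]
shift mm [ -27.4 -132.   277.5] turn deg [-0.  0. -0.]
```

```bash
python3 -m inch '[[87,[0,-22,46],[0,0,0]],[87,[0,-22,46],[0,0,0]],[87,[0,-22,46],[0,0,0]],[87,[0,-22,46],[0,0,0]],[87,[0,-22,46],[0,0,0]],[87,[0,-22,46],[0,0,0]]]'; python3 - <<'E'
from h import *
st(); to([.512,-.196,.225],yaw())
E
```

```text
time: 1.45
position: [0.4035, 0.3991, 0.2232]
tool_rot: [0.095, 0.7, -0.092, 0.702]
ft_force: [0.2, 0.0, -0.2]
grip_width: 0.087
t 1.45 p [0.4035 0.3991 0.2232] yawY 74.9 down [ 0.003  0.004 -1.   ] q [ 0.58  0.45  1.58  0.    1.11 -0.73] F [ 0.2  0.  -0.2] w 87.0
shift mm [  -4.  -546.1  260.2] turn deg [-0.   0.1 -0.3]
```

```bash
python3 -m inch '[[87,[0,-45.5,21.7],[0,0,0]],[87,[0,-45.5,21.7],[0,0,0]],[87,[0,-45.5,21.7],[0,0,0]],[87,[0,-45.5,21.7],[0,0,0]],[87,[0,-45.5,21.7],[0,0,0]],[87,[0,-45.5,21.7],[0,0,0]],[87,[0,-45.5,21.7],[0,0,0]],[87,[0,-45.5,21.7],[0,0,0]],[87,[0,-45.5,21.7],[0,0,0]],[87,[0,-45.5,21.7],[0,0,0]],[87,[0,-45.5,21.7],[0,0,0]],[87,[0,-45.5,21.7],[0,0,0]]]' >/dev/null;  python3 -m inch '[[87,[0,0,0],[10.5,0,0]],[87,[0,0,0],[10.5,0,0]],[87,[0,0,0],[10.5,0,0]],[87,[0,0,0],[10.5,0,0]],[87,[0,0,0],[10.5,0,0]],[87,[0,0,0],[10.5,0,0]],[87,[0,0,0],[10.5,0,0]],[87,[0,0,0],[10.5,0,0]],[87,[0,0,0],[10.5,0,0]]]'; python3 -m inch '[[87,[0,0,0],[10.5,0,0]],[87,[0,0,0],[10.5,0,0]],[87,[0,0,0],[10.5,0,0]],[87,[0,0,0],[10.5,0,0]],[87,[0,0,0],[10.5,0,0]],[87,[0,0,0],[10.5,0,0]],[87,[0,0,0],[10.5,0,0]],[87,[0,0,0],[10.5,0,0]]]' >/dev/null; python3 - <<'E'
from h import *
st()
p=imaging.camera_params("wrist"); im=imaging.camera("wrist"); save("w","w1",im)
for t,z in [("cap_top",.15),("cap",.064),("port_seat",.064)]:
    for d in imaging.tip_of("wrist",t)[:2]: print(t,np.round(d["pixel"]),round(d["confidence"],2),ray("wrist",d["pixel"],z,p).round(4))
imaging.camera("side")
for d in imaging.tip_of("side","cap_top")[:2]: print(ray("side",d["pixel"],.15).round(4))
to([.512,-.196,.225],-104.7)
E
```

```text
time: 4.08
position: [0.5213, -0.2219, 0.2249]
tool_rot: [0.593, 0.392, -0.58, 0.399]
ft_force: [-0.3, -0.2, 0.8]
grip_width: 0.0871
t 5.08 p [ 0.5216 -0.2221  0.2258] yawY -108.0 down [ 0.022  0.001 -1.   ] q [-0.61  0.44  1.59  0.02  1.1   1.27] F [ 0.4 -0.2 -0.3] w 87.1
cap_top [249. 248.] 0.73 [ 0.5163 -0.1981  0.15  ]
cap_top [262. 203.] 0.51 [ 0.5428 -0.2159  0.15  ]
cap [257. 217.] 0.87 [ 0.5172 -0.1971  0.064 ]
cap [398. 138.] 0.76 [ 0.5459 -0.3324  0.064 ]
[ 0.5147 -0.2009  0.15  ]
[ 0.5273 -0.4247  0.15  ]
shift mm [  0.6 -22.   16.9] turn deg [-2.8 -1.2  0.4]
```

View pics/w1.png

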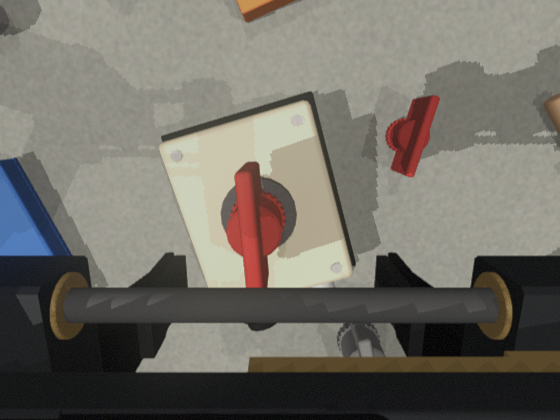

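The wrist view shows the wing running from (248,166) down to (256,285), slightly left of tool centre. Now to correct the pose.

```bash
python3 - <<'E'
from h import *
a,b=ray("wrist",(247,166),.15),ray("wrist",(256,285),.15); d=a-b
print(a.round(4),b.round(4),np.linalg.norm(d),np.degrees(np.arctan2(d[1],d[0])), (a-d/np.linalg.norm(d)*.05).round(4))
to([.516,-.198,.225],-104.7)
E
```

```text
[ 0.5682 -0.2141  0.15  ] [ 0.4896 -0.194   0.15  ] 0.08112166008365489 -14.334231908353853 [ 0.5197 -0.2017  0.15  ]
shift mm [  0.7 -21.3  12.5] turn deg [-2.8 -1.2  0.4]
```

```bash
python3 -m inch '[[87,[0,-20.5,12],[-2.8,-1.2,0.4]],[87,[0,0,0],[0,0,0]],[87,[20,0,0],[0,0,0]],[87,[20,0,0],[0,0,0]]]' >/dev/null; python3 - <<'E'
from h import *
st(); to([.517,-.199,.124],-104.5)
E
```

```text
t 5.88 p [ 0.5171 -0.1968  0.1867] yawY -104.2 down [ 0.002 -0.002 -1.   ] q [-0.57  0.48  1.65 -0.    1.01  1.25] F [-0.5 -0.1 -0.3] w 86.9
shift mm [62.7  2.1 -0.2] turn deg [ 0.3 -0.2 -0.1]
```

```bash
python3 -m inch '[[60,[21,0.7,0],[0,0,0]],[60,[21,0.7,0],[0,0,0]],[60,[20,0.7,0],[0,0,0]],[20,[0,0,0],[0,0,0]],[20,[0,0,0],[0,0,0]],[20,[0,0,0],[0,0,0]],[20,[0,0,0],[0,0,0]]]' 20 ; python3 - <<'E'
from h import *
st(); 
im=imaging.camera("wrist"); save("w","w2",im)
E
```

```text
time: 6.75
position: [0.5182, -0.1979, 0.1245]
tool_rot: [0.704, -0.086, -0.7, -0.084]
ft_force: [1.6, 0.5, -0.2]
grip_width: 0.0279
t 6.75 p [ 0.5182 -0.1979  0.1245] yawY -103.8 down [ 0.005 -0.005 -1.   ] q [-0.57  0.57  1.7  -0.    0.86  1.25] F [ 1.6  0.5 -0.2] w 27.9
```

View pics/w2.png

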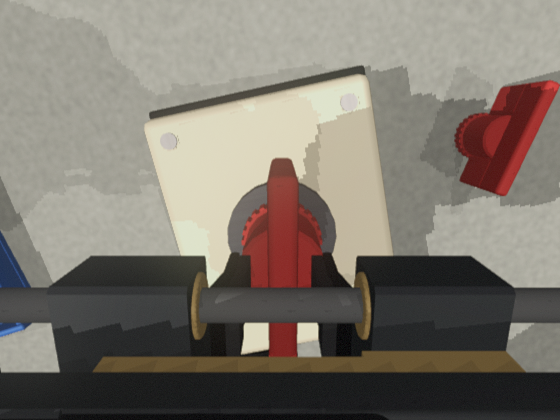

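The wing stands centred between the fingers (near column 283) and aligned with them. Closing.

```bash
python3 -m inch '[[0,[0,0,0],[0,0,0]],[0,[0,0,0],[0,0,0]],[0,[0,0,0],[0,0,0]],[0,[0,0,0],[0,0,0]]]' 20;  python3 -m inch '[[0,[-0.2,0,0],[-8,0,0]],[0,[-0.3,0,0],[-10,0,0]],[0,[-0.3,0,0],[-10,0,0]],[0,[-0.3,0,0],[-10,0,0]]]'; python3 -c "
from h import *;st()"
```

```text
time: 7.3
position: [0.5184, -0.1981, 0.125]
tool_rot: [0.704, -0.087, -0.7, -0.083]
ft_force: [-0.3, -0.0, 0.0]
grip_width: 0.0116
time: 7.8
position: [0.5176, -0.1976, 0.1251]
tool_rot: [0.691, 0.154, -0.689, 0.157]
ft_force: [0.6, -0.3, -0.9]
grip_width: 0.0116
t 7.8 p [ 0.5176 -0.1976  0.1251] yawY -64.6 down [ 0.003 -0.004 -1.   ] q [-0.57  0.57  1.71 -0.    0.87  0.56] F [ 0.6 -0.3 -0.9] w 11.6
```

```bash
python3 -m inch '[[0,[-0.6,0,0],[-10.5,0,0]],[0,[-0.5,0,0],[-10.5,0,0]],[0,[-0.4,0,0],[-10.5,0,0]],[0,[-0.4,0,0],[-10.5,0,0]],[0,[-0.4,0,0],[-10.5,0,0]],[0,[-0.4,0,0],[-10.5,0,0]],[0,[-0.4,0,0],[-10.5,0,0]],[0,[-0.4,0,0],[-10.5,0,0]],[0,[-0.4,0,0],[-10.5,0,0]]]'; python3 -c "
from h import *;st();to([.518,-.198,.131],-104+240)"
```

```text
time: 8.93
position: [0.5166, -0.1974, 0.127]
tool_rot: [0.342, 0.618, -0.343, 0.619]
ft_force: [-0.4, 0.3, -0.3]
grip_width: 0.0118
t 8.93 p [ 0.5166 -0.1974  0.127 ] yawY 32.1 down [ 0.    -0.002 -1.   ] q [-0.57  0.56  1.7  -0.    0.87 -1.13] F [-0.4  0.3 -0.3] w 11.8
shift mm [-4.   0.9  1.2] turn deg [-103.9    0.     0.2]
```

```bash
python3 -m inch '[[0,[-0.6,0,0.3],[-10.5,0,0]],[0,[-0.6,0,0.3],[-10.5,0,0]],[0,[-0.6,0,0],[-10.5,0,0]],[0,[-0.5,0,0],[-10.5,0,0]],[0,[-0.5,0,0],[-10.5,0,0]],[0,[-0.5,0,0],[-10.5,0,0]],[0,[-0.5,0,0],[-10.5,0,0]],[0,[-0.5,0,0],[-10,0,0]]]'; python3 -c "
from h import *;st()
im=imaging.camera('side'); save('s','s2',cv2.resize(im[200:320,190:370],None,fx=4,fy=4))
d=imaging.tip_of('side','cap_top');print(d[:2])"
```

```text
time: 9.93
position: [0.5163, -0.1986, 0.1297]
tool_rot: [-0.17, 0.687, 0.168, 0.686]
ft_force: [1.3, -1.2, -1.8]
grip_width: 0.0115
t 9.93 p [ 0.5163 -0.1986  0.1297] yawY 117.7 down [-0.002 -0.003 -1.   ] q [-0.57  0.56  1.7  -0.    0.88 -2.62] F [ 1.3 -1.2 -1.8] w 11.5
[{'pixel': [291.7, 335.2], 'confidence': 0.74}, {'pixel': [198.5, 303.9], 'confidence': 0.63}]
```

View pics/s2.png

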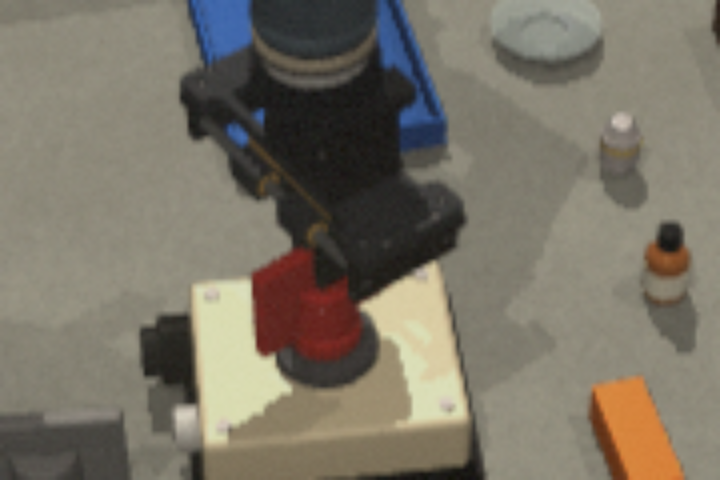

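```bash
python3 -m inch '[[45,[0,0,0],[0,0,0]],[45,[0,0,0],[0,0,0]],[45,[-8,0,0],[0,0,0]],[45,[-18,0,0],[0,0,0]],[45,[-18,0,0],[8,0,0]],[45,[0,0,0],[10.6,0,0]],[45,[0,0,0],[10.6,0,0]],[45,[0,0,0],[10.6,0,0]],[45,[0,0,0],[10.6,0,0]],[45,[0,0,0],[10.6,0,0]],[45,[0,0,0],[10.6,0,0]],[45,[0,0,0],[10.6,0,0]]]' >/dev/null;  python3 -m inch '[[45,[0,0,0],[10.6,0,0]],[45,[0,0,0],[10.6,0,0]],[45,[0,0,0],[10.6,0,0]],[45,[0,0,0],[10.6,0,0]],[45,[0,0,0],[10.6,0,0]],[45,[0,0,0],[10.6,0,0]],[45,[0,0,0],[10.6,0,0]],[45,[0,0,0],[10.6,0,0]],[45,[0,0,0],[10.6,0,0]],[45,[0,0,0],[5,0,0]],[45,[0,0,0],[0,0,0]]]'; python3 -c "
from h import *;st();to([.517,-.1985,.130],117.7-180)
im=imaging.camera('wrist'); save('w','w3',im)"
```

```text
time: 12.9
position: [0.5184, -0.1991, 0.1886]
tool_rot: [0.697, 0.127, -0.692, 0.135]
ft_force: [0.5, -0.1, 0.0]
grip_width: 0.0455
t 12.9 p [ 0.5184 -0.1991  0.1886] yawY -68.6 down [ 0.009 -0.01  -1.   ] q [-0.57  0.47  1.65 -0.    1.    0.63] F [ 0.5 -0.1  0. ] w 45.5
shift mm [58.6 -1.8  1.4] turn deg [-6.3 -0.3 -0.7]
```

View pics/w3.png

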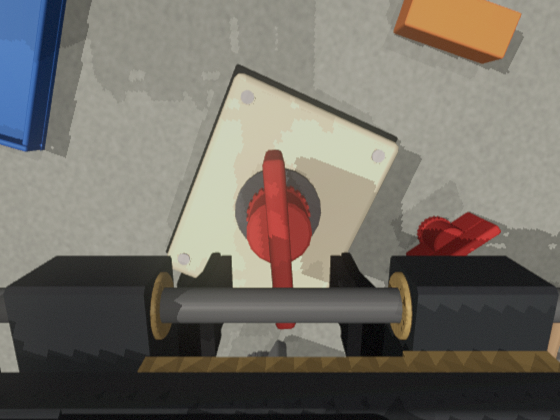

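The wing held its angle, about 6° off the fingers as computed, so I'll regrip.

```bash
python3 -m inch '[[45,[17,-1.5,1.4],[-6.3,0,-0.5]],[45,[20,0,0],[0,0,0]],[45,[19,0,0],[0,0,0]],[20,[0,0,0],[0,0,0]],[0,[0,0,0],[0,0,0]],[0,[0,0,0],[0,0,0]],[0,[0,0,0],[0,0,0]]]' 20; python3 -c "
from h import *;st()"
```

```text
time: 13.82
position: [0.5191, -0.1996, 0.1351]
tool_rot: [0.689, 0.17, -0.682, 0.176]
ft_force: [0.4, 0.3, -0.7]
grip_width: 0.0125
t 13.82 p [ 0.5191 -0.1996  0.1351] yawY -61.7 down [ 0.012 -0.005 -1.   ] q [-0.57  0.55  1.7   0.    0.88  0.51] F [ 0.4  0.3 -0.7] w 12.5
```

```bash
python3 -m inch '[[20,[0,0,0],[0,0,0]],[20,[5,0,0],[0,0.5,0]],[0,[2,0,0],[0,0.3,0]],[0,[0,0,0],[0,0,0]],[0,[0,0,0],[0,0,0]],[0,[-0.4,0,0],[-9,0,0]],[0,[-0.5,0,0],[-10.5,0,0]],[0,[-0.5,0,0],[-10.5,0,0]],[0,[-0.5,0,0],[-10.5,0,0]],[0,[-0.5,0,0],[-10.5,0,0]],[0,[-0.5,0,0],[-10.5,0,0]]]' 20; python3 -c "
from h import *;st()"
```

```text
time: 15.2
position: [0.5182, -0.1967, 0.1304]
tool_rot: [0.501, 0.502, -0.487, 0.51]
ft_force: [-0.0, 1.7, 0.9]
grip_width: 0.012
t 15.2 p [ 0.5182 -0.1967  0.1304] yawY 1.3 down [ 0.023  0.007 -1.   ] q [-0.57  0.55  1.71  0.02  0.86 -0.61] F [-0.   1.7  0.9] w 12.0
```

```bash
python3 -m inch '[[0,[-0.5,0,0],[-10.5,0,-0.7]],[0,[-0.5,0,0],[-10.5,0,-0.5]],[0,[-0.5,0,0],[-10.5,0,0]],[0,[-0.5,0,0],[-10.5,0,0]],[0,[-0.5,0,0],[-10.5,0,0]],[0,[-0.5,0,0],[-10.5,0,0]],[0,[-0.5,0,0],[-10.5,0,0]],[0,[-0.5,0,0],[-10.5,0,0]],[0,[-0.5,0,0],[-10.5,0,0]],[0,[-0.5,0,0],[-10.5,0,0]],[0,[-0.5,0,0],[-10.5,0,0]]]' 20; python3 -c "
from h import *;st()"
```

```text
time: 16.58
position: [0.5154, -0.1983, 0.1337]
tool_rot: [-0.18, 0.686, 0.18, 0.682]
ft_force: [-0.6, -0.2, -0.5]
grip_width: 0.0114
t 16.57 p [ 0.5154 -0.1983  0.1337] yawY 119.5 down [-0.005 -0.    -1.   ] q [-0.57  0.55  1.7  -0.    0.9  -2.65] F [-0.6 -0.2 -0.5] w 11.4
```

```bash
python3 -m inch '[[45,[0,0,0],[0,0,0]],[45,[0,0,0],[0,0,0]],[45,[-8,0,0],[0,0,0]],[45,[-14,0,0],[0,0,0]],[45,[-14,0,0],[8,0,0]],[45,[0,0,0],[10.6,0,0]],[45,[0,0,0],[10.6,0,0]],[45,[0,0,0],[10.6,0,0]],[45,[0,0,0],[10.6,0,0]],[45,[0,0,0],[10.6,0,0]],[45,[0,0,0],[10.6,0,0]],[45,[0,0,0],[10.6,0,0]]]' >/dev/null;  python3 -m inch '[[45,[0,0,0],[10.6,0,0]],[45,[0,0,0],[10.6,0,0]],[45,[0,0,0],[10.6,0,0]],[45,[0,0,0],[10.6,0,0]],[45,[0,0,0],[10.6,0,0]],[45,[0,0,0],[10.6,0,0]],[45,[0,0,0],[10.6,0,0]],[45,[0,0,0],[10.6,0,0]],[45,[0,0,0],[10.6,0,0]],[45,[0,0,0],[0,0,0]]]' >/dev/null; python3 -c "
from h import *;st();to([.517,-.1985,.135],119.5-180)"
```

```text
t 19.32 p [ 0.5223 -0.2019  0.1941] yawY -61.1 down [ 0.019 -0.017 -1.   ] q [-0.57  0.47  1.65 -0.    1.    0.5 ] F [-0.4  0.9 -0. ] w 45.2
shift mm [59.  -6.9  3.5] turn deg [-0.6 -0.5 -1.4]
```

```bash
python3 -m inch '[[45,[17,-6.5,3.5],[0,-0.5,-1.4]],[45,[20,0,0],[0,0,0]],[45,[18,0,0],[0,0,0]],[30,[5,0,0],[0,0,0]],[20,[0,0,0],[0,0,0]]]' 20; python3 -c "
from h import *;st();to([.517,-.1985,.135],119.5-180)"
```

```text
time: 19.95
position: [0.5145, -0.1971, 0.1306]
tool_rot: [-0.682, -0.181, 0.685, -0.178]
ft_force: [0.7, -0.7, 0.8]
grip_width: 0.032
t 19.95 p [ 0.5145 -0.1971  0.1306] yawY -60.6 down [-0.005  0.004 -1.   ] q [-0.57  0.56  1.7   0.    0.89  0.49] F [ 0.7 -0.7  0.8] w 32.0
shift mm [-4.4  2.4 -1.4] turn deg [-0.1  0.1  0.3]
```

```bash
python3 -m inch '[[20,[-4,2.4,-1.4],[0,0,0]],[0,[0,0,0],[0,0,0]],[0,[0,0,0],[0,0,0]],[0,[0,0,0],[0,0,0]],[0,[0,0,0],[0,0,0]],[0,[-0.4,0,0],[-9,0,0]],[0,[-0.5,0,0],[-10.5,0,0]],[0,[-0.5,0,0],[-10.5,0,0]],[0,[-0.5,0,0],[-10.5,0,0]],[0,[-0.5,0,0],[-10.5,0,0]],[0,[-0.5,0,0],[-10.5,0,0]]]' 20; python3 -c "
from h import *;st()"
```

```text
time: 21.32
position: [0.5172, -0.1986, 0.1386]
tool_rot: [0.488, 0.513, -0.489, 0.509]
ft_force: [-0.1, -0.9, -0.7]
grip_width: 0.0119
t 21.32 p [ 0.5172 -0.1986  0.1386] yawY 2.6 down [-0.004  0.004 -1.   ] q [-0.57  0.55  1.69  0.    0.91 -0.61] F [-0.1 -0.9 -0.7] w 11.9
```

```bash
python3 -m inch '[[0,[-0.4,0,0],[-10.5,0,0]],[0,[-0.4,0,0],[-10.5,0,0]],[0,[-0.4,0,0],[-10.5,0,0]],[0,[-0.4,0,0],[-10.5,0,0]],[0,[-0.4,0,0],[-10.5,0,0]],[0,[-0.4,0,0],[-10.5,0,0]],[0,[-0.4,0,0],[-10.5,0,0]],[0,[-0.4,0,0],[-10.5,0,0]],[0,[-0.4,0,0],[-10.5,0,0]],[0,[-0.4,0,0],[-10.5,0,0]],[0,[-0.4,0,0],[-10.5,0,0]]]' 20; python3 -c "
from h import *;st()"
python3 -m inch '[[45,[0,0,0],[0,0,0]],[45,[0,0,0],[0,0,0]],[45,[-8,0,0],[0,0,0]],[45,[-14,0,0],[0,0,0]],[45,[-14,0,0],[8,0,0]],[45,[0,0,0],[10.6,0,0]],[45,[0,0,0],[10.6,0,0]],[45,[0,0,0],[10.6,0,0]],[45,[0,0,0],[10.6,0,0]],[45,[0,0,0],[10.6,0,0]],[45,[0,0,0],[10.6,0,0]],[45,[0,0,0],[10.6,0,0]]]' >/dev/null;  python3 -m inch '[[45,[0,0,0],[10.6,0,0]],[45,[0,0,0],[10.6,0,0]],[45,[0,0,0],[10.6,0,0]],[45,[0,0,0],[10.6,0,0]],[45,[0,0,0],[10.6,0,0]],[45,[0,0,0],[10.6,0,0]],[45,[0,0,0],[10.6,0,0]],[45,[0,0,0],[10.6,0,0]],[45,[0,0,0],[10.6,0,0]],[45,[0,0,0],[0,0,0]]]' >/dev/null; python3 -c "
from h import *;st();to([.517,-.1985,.140],119.5-180)
im=imaging.camera('side'); save('s','s4',cv2.resize(im[200:320,190:370],None,fx=4,fy=4))
d=imaging.tip_of('side','cap_top');print([(x['pixel'],ray('side',x['pixel'],.166).round(3)) for x in d])
"
```

```text
time: 22.7
position: [0.5169, -0.1987, 0.1421]
tool_rot: [-0.186, 0.683, 0.189, 0.68]
ft_force: [0.2, -0.4, -0.6]
grip_width: 0.0116
t 22.7 p [ 0.5169 -0.1987  0.1421] yawY 120.7 down [-0.005  0.003 -1.   ] q [-0.57  0.54  1.69  0.    0.92 -2.68] F [ 0.2 -0.4 -0.6] w 11.6
t 25.45 p [ 0.5233 -0.2022  0.203 ] yawY -59.9 down [ 0.019 -0.012 -1.   ] q [-0.57  0.46  1.63  0.    1.03  0.48] F [-0.2  0.1  0.1] w 45.1
shift mm [62.8 -7.6  4.3] turn deg [ 0.6 -0.6 -1.1]
[([269.7, 260.1], array([ 0.514, -0.21 ,  0.166])), ([197.2, 305.2], array([ 0.334, -0.32 ,  0.166])), ([290.8, 335.5], array([ 0.528, -0.433,  0.166]))]
```

View pics/s4.png

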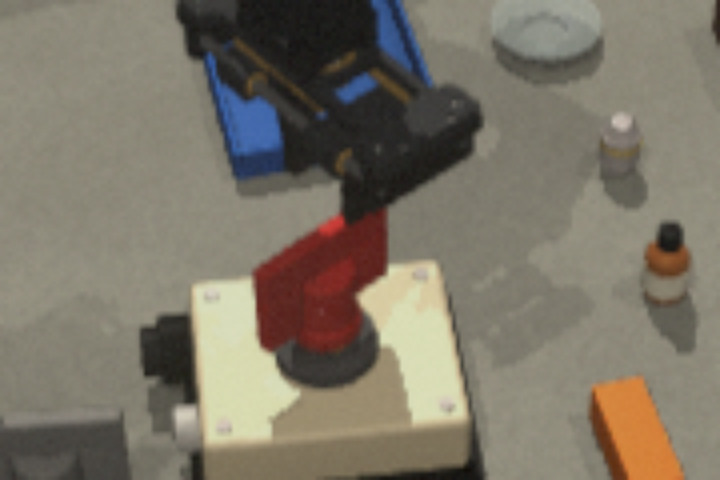

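```bash
python3 - <<'E'
import cv2,numpy as np
a=cv2.imread('pics/side0.png')
a=cv2.resize(a[200:320,190:370],None,fx=4,fy=4)
for n,i in [('0',a),('s2',cv2.imread('pics/s2.png')),('s4',cv2.imread('pics/s4.png'))]:
    r=(i[:,:,2]>1.8*i[:,:,1])&(i[:,:,2]>70)
    r[:,400:]=0;r[420:]=0
    print(n,[(c,np.where(r[:,c])[0].min(),np.where(r[:,c])[0].max()) for c in (262,280,315,325,335,345)])
cv2.imwrite('pics/cmp.png',np.hstack([x[150:420,200:430] for x in (a,cv2.imread('pics/s2.png'),cv2.imread('pics/s4.png'))]))
E
```

```text
0 [(262, np.int64(239), np.int64(321)), (280, np.int64(240), np.int64(324)), (315, np.int64(242), np.int64(363)), (325, np.int64(242), np.int64(365)), (335, np.int64(243), np.int64(363)), (345, np.int64(243), np.int64(358))]
s2 [(262, np.int64(269), np.int64(351)), (280, np.int64(260), np.int64(348)), (315, np.int64(286), np.int64(359)), (325, np.int64(288), np.int64(360)), (335, np.int64(284), np.int64(359)), (345, np.int64(277), np.int64(354))]
s4 [(262, np.int64(266), np.int64(343)), (280, np.int64(255), np.int64(343)), (315, np.int64(232), np.int64(350)), (325, np.int64(224), np.int64(351)), (335, np.int64(217), np.int64(348)), (345, np.int64(219), np.int64(344))]
```

View pics/cmp.png

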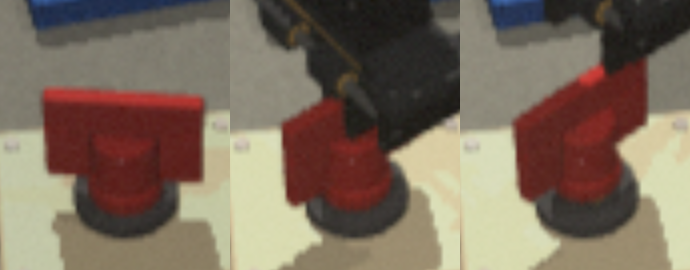

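Cup bottom has risen from row 365 to 360 to 351, which fits about 16 mm of climb as expected. Regripping.

```bash
python3 -m inch '[[45,[17,-6,3.5],[0.6,-0.5,-1]],[45,[20,0,0],[0,0,0]],[45,[18,0,0],[0,0,0]],[30,[2,0,0],[0,0,0]],[20,[0,0,0],[0,0,0]]]' 20; python3 -c "
from h import *;st();to([.517,-.1985,.142],120.7-180)"
```

```text
time: 26.18
position: [0.5153, -0.1976, 0.1413]
tool_rot: [-0.682, -0.183, 0.684, -0.181]
ft_force: [0.1, 1.0, 0.3]
grip_width: 0.0324
t 26.18 p [ 0.5153 -0.1976  0.1413] yawY -60.2 down [-0.003  0.003 -1.   ] q [-0.57  0.54  1.69  0.    0.91  0.48] F [0.1 1.  0.3] w 32.4
shift mm [-0.8  1.6 -1.1] turn deg [-0.9  0.1  0.2]
```

```bash
python3 -m inch '[[20,[-0.5,1.6,-1],[-0.5,0,0]],[0,[0,0,0],[0,0,0]],[0,[0,0,0],[0,0,0]],[0,[0,0,0],[0,0,0]],[0,[0,0,0],[0,0,0]],[0,[-0.4,0,0],[-9,0,0]],[0,[-0.5,0,0],[-10.5,0,0]],[0,[-0.5,0,0],[-10.5,0,0]],[0,[-0.5,0,0],[-10.5,0,0]],[0,[-0.5,0,0],[-10.5,0,0]],[0,[-0.5,0,0],[-10.5,0,0]]]' 20 >/dev/null; python3 -c "
from h import *;st()"
python3 -m inch '[[0,[-0.4,0,0],[-10.5,0,0]],[0,[-0.4,0,0],[-10.5,0,0]],[0,[-0.4,0,0],[-10.5,0,0]],[0,[-0.4,0,0],[-10.5,0,0]],[0,[-0.4,0,0],[-10.5,0,0]],[0,[-0.4,0,0],[-10.5,0,0]],[0,[-0.4,0,0],[-10.5,0,0]],[0,[-0.4,0,0],[-10.5,0,0]],[0,[-0.4,0,0],[-10.5,0,0]],[0,[-0.4,0,0],[-10.5,0,0]],[0,[-0.4,0,0],[-10.5,0,0]]]' 20 >/dev/null; python3 -c "
from h import *;st()"
```

```text
t 27.55 p [ 0.5174 -0.1987  0.1457] yawY 3.5 down [-0.002  0.002 -1.   ] q [-0.57  0.54  1.68  0.    0.92 -0.63] F [-0.3 -0.3 -0.9] w 11.8
t 28.93 p [ 0.5166 -0.1984  0.1494] yawY 121.6 down [-0.003  0.002 -1.   ] q [-0.57  0.53  1.68  0.    0.93 -2.69] F [ 0.4 -0.6 -1. ] w 11.9
```

```bash
python3 -m inch '[[0,[-2,0,0],[0,0,0]],[0,[-2,0,0],[0,0,0]],[0,[-1,0,0],[0,0,0]],[0,[0,0,0],[0,0,0]]]' 25 ; python3 -c "
from h import *;st()"
```

```text
time: 29.42
position: [0.5166, -0.1983, 0.1547]
tool_rot: [-0.189, 0.682, 0.191, 0.68]
ft_force: [0.0, 0.3, -0.0]
grip_width: 0.012
t 29.43 p [ 0.5166 -0.1983  0.1547] yawY 121.2 down [-0.003  0.002 -1.   ] q [-0.57  0.52  1.68  0.    0.94 -2.68] F [ 0.   0.3 -0. ] w 12.0
```

```bash
python3 -m inch '[[0,[-6,0,0],[0,0,0]],[0,[-8,0,0],[0,0,0]],[0,[-8,0,0],[0,0,0]],[0,[-10,0,0],[0,0,0]],[0,[-12,0,0],[0,0,0]],[0,[-12,0,0],[0,0,0]],[0,[-12,0,0],[0,0,0]],[0,[0,0,0],[0,0,0]]]' 30 ; python3 -c "
from h import *;st()
im=imaging.camera('side'); save('s','s5',cv2.resize(im[130:320,170:370],None,fx=3,fy=3))
to([.55,.12,.23],yaw()); imaging.camera('top')
for c in ('top','side'): print([(ray(c,x['pixel'],0).round(3),x['confidence']) for x in imaging.tip_of(c,'tray')])"
```

```text
time: 30.42
position: [0.5173, -0.1988, 0.2289]
tool_rot: [-0.19, 0.681, 0.19, 0.681]
ft_force: [-0.3, 0.8, -2.8]
grip_width: 0.0118
t 30.43 p [ 0.5173 -0.1988  0.2289] yawY 121.2 down [-0.001  0.001 -1.   ] q [-0.57  0.43  1.6   0.    1.11 -2.68] F [-0.3  0.8 -2.8] w 11.8
shift mm [ -1.2 255.4 193.2] turn deg [ 0.  -0.  -0.1]
[(array([0.546, 0.144, 0.   ]), 0.58), (array([ 0.756, -0.016,  0.   ]), 0.56)]
[(array([0.553, 0.156, 0.   ]), 0.9), (array([ 0.75 , -0.135,  0.   ]), 0.23)]
```

View pics/s5.png

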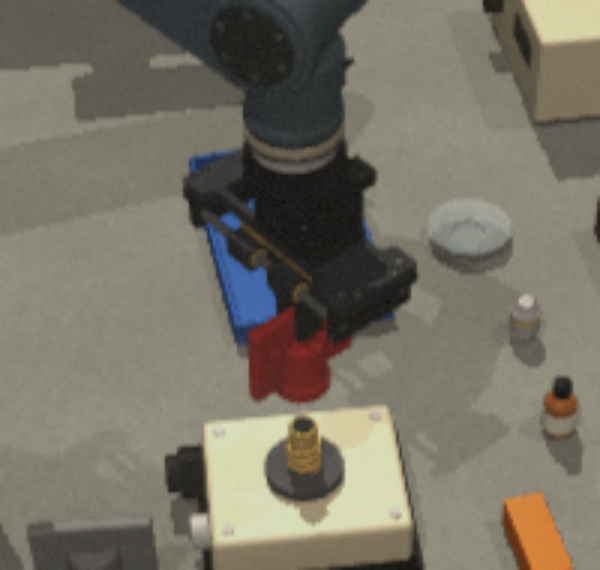

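The cap is clear of the brass port and upright. I'll carry it to about (0.553, 0.105) over the empty part of the tray.

```bash
python3 -m inch '[[0,[0,15,12],[0,0,0]],[0,[0,30,23.5],[0,0,0]],[0,[0,30,23.5],[0,0,0]],[0,[0,30,23.5],[0,0,0]],[0,[0,30,23.5],[0,0,0]],[0,[0,30,23.5],[0,0,0]],[0,[0,30,23.5],[0,0,0]],[0,[0,30,23.5],[0,0,0]],[0,[0,15,11.5],[0,0,0]],[0,[0,0,0],[0,0,0]]]' >/dev/null; python3 -m inch '[[0,[20,0,0],[0,0,0]],[0,[25,0,0],[0,0,0]],[0,[25,0,0],[0,0,0]],[0,[15,0,0],[0,0,0]],[0,[10,0,0],[0,0,0]],[0,[0,0,0],[0,0,0]]]'; python3 -c "
from h import *;st();to([.553,.105,.11],yaw())
im=imaging.camera('side'); save('s','s6',cv2.resize(im[130:320,170:370],None,fx=3,fy=3))"
```

```text
time: 32.62
position: [0.5453, 0.1252, 0.126]
tool_rot: [-0.186, 0.686, 0.195, 0.676]
ft_force: [-1.0, 0.3, -1.5]
grip_width: 0.0123
t 32.62 p [0.5453 0.1252 0.126 ] yawY 121.3 down [-0.017  0.009 -1.   ] q [ 0.02  0.58  1.68  0.01  0.9  -2.1 ] F [-1.   0.3 -1.5] w 12.3
shift mm [ 15.7 -21.5  -3.8] turn deg [ 0.  -0.5 -0.9]
```

View pics/s6.png

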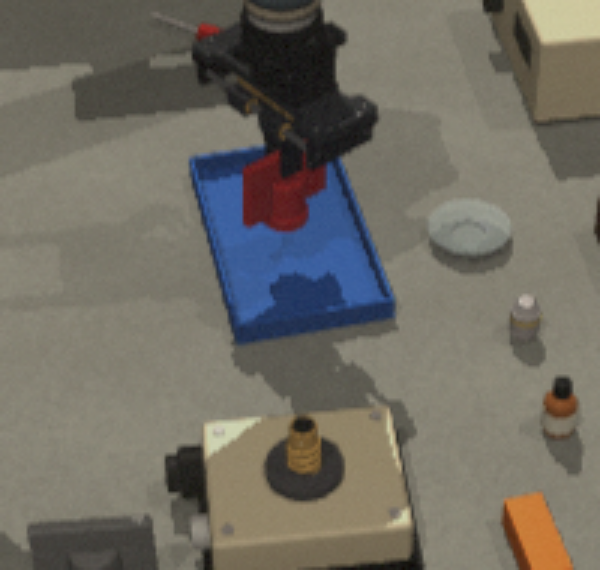

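The cap hangs upright over the tray and away from the walls. I'll shift it back and then lower it.

```bash
python3 -m inch '[[0,[0,-20,-3],[0,-0.5,-0.9]],[0,[0,0,0],[0,0,0]],[0,[14,0,0],[0,0,0]],[0,[14,0,0],[0,0,0]],[0,[10,0,0],[0,0,0]],[0,[0,0,0],[0,0,0]]]'; python3 -c "
from h import *;st();to([.553,.105,.07],yaw())"
```

```text
time: 33.42
position: [0.5555, 0.105, 0.0869]
tool_rot: [-0.191, 0.68, 0.19, 0.682]
ft_force: [-0.1, 0.2, -0.8]
grip_width: 0.0117
t 33.42 p [0.5555 0.105  0.0869] yawY 121.3 down [ 0.004 -0.    -1.   ] q [-0.01  0.64  1.7  -0.    0.8  -2.13] F [-0.1  0.2 -0.8] w 11.7
shift mm [16.9  1.3 -2.2] turn deg [0.  0.2 0.1]
```

```bash
python3 -m inch '[[0,[6,0,0],[0,0.2,0]],[0,[5,0,0],[0,0,0]],[0,[3,0,0],[0,0,0]],[0,[0,0,0],[0,0,0]]]'; python3 -m inch '[[0,[1.5,0,0],[0,0,0]],[0,[0,0,0],[0,0,0]]]';
```

```text
time: 33.92
position: [0.5559, 0.1053, 0.0721]
tool_rot: [-0.192, 0.681, 0.19, 0.681]
ft_force: [-0.5, -0.2, -0.6]
grip_width: 0.012
time: 34.17
position: [0.5562, 0.1053, 0.0709]
tool_rot: [-0.192, 0.68, 0.19, 0.682]
ft_force: [-0.4, 0.6, -1.3]
grip_width: 0.0117
```

```bash
python3 -m inch '[[0,[1.2,0,0],[0,0,0]],[0,[0,0,0],[0,0,0]]]'; python3 -m inch '[[0,[1.2,0,0],[0,0,0]],[0,[0,0,0],[0,0,0]]]';
```

```text
time: 34.42
position: [0.5565, 0.1053, 0.0699]
tool_rot: [-0.192, 0.68, 0.19, 0.682]
ft_force: [-0.5, 0.1, -1.7]
grip_width: 0.0117
time: 34.67
position: [0.5567, 0.1052, 0.07]
tool_rot: [-0.192, 0.68, 0.19, 0.682]
ft_force: [0.9, -0.8, -0.4]
grip_width: 0.0118
```

```bash
python3 -m inch '[[0,[2,0,0],[0,0,0]],[0,[0,0,0],[0,0,0]]]'; python3 -m inch '[[0,[2,0,0],[0,0,0]],[0,[0,0,0],[0,0,0]]]';
```

```text
time: 34.92
position: [0.5571, 0.105, 0.0701]
tool_rot: [-0.192, 0.679, 0.189, 0.682]
ft_force: [-0.4, 0.1, -1.8]
grip_width: 0.0115
time: 35.17
position: [0.5574, 0.1049, 0.0699]
tool_rot: [-0.193, 0.679, 0.189, 0.683]
ft_force: [0.6, -0.4, -1.8]
grip_width: 0.0122
```

```bash
python3 -m inch '[[0,[4,0,0],[0,0,0]],[0,[0,0,0],[0,0,0]]]'; python3 -c "
from h import *;st()
im=imaging.camera('side'); save('s','s7',cv2.resize(im[165:235,210:310],None,fx=7,fy=7,interpolation=2))"
```

```text
time: 35.42
position: [0.5582, 0.1043, 0.0702]
tool_rot: [-0.194, 0.678, 0.189, 0.683]
ft_force: [-0.1, 0.8, -0.7]
grip_width: 0.0118
t 35.42 p [0.5582 0.1043 0.0702] yawY 121.4 down [ 0.009 -0.004 -1.   ] q [-0.01  0.67  1.7  -0.01  0.76 -2.12] F [-0.1  0.8 -0.7] w 11.8
```

View pics/s7.png

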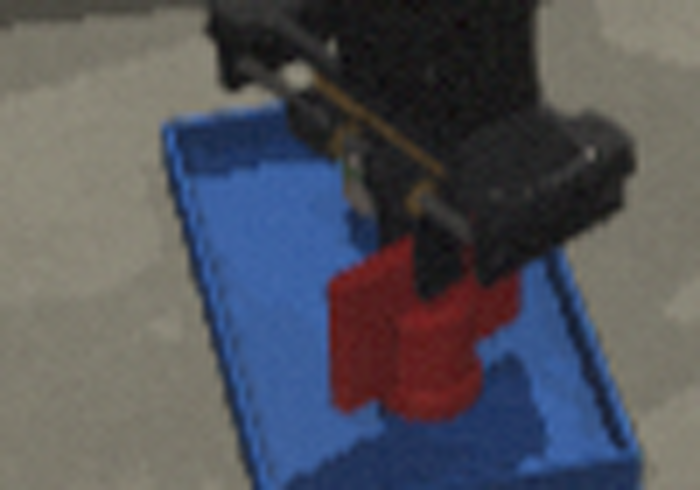

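The tool stops at 0.070 m whatever it is told, and the shadow meets the rim, so the cap is on the floor. Releasing it slowly and withdrawing upward.

```bash
python3 -m inch '[[16,[0,0,0],[0,0,0]],[24,[0,0,0],[0,0,0]],[32,[0,0,0],[0,0,0]],[40,[0,0,0],[0,0,0]],[40,[-4,0,0],[0,0,0]],[40,[-10,0,0],[0,0,0]],[40,[-20,0,0],[0,0,0]],[40,[-25,0,0],[0,0,0]],[40,[-25,0,0],[0,0,0]],[40,[-25,0,0],[0,0,0]],[40,[-25,0,0],[0,0,0]],[40,[0,0,0],[0,0,0]]]' 10; python3 -c "
from h import *;st()
im=imaging.camera('side')
for n,z in (('cap',.005),('cap_top',.091)): print(n,[(ray('side',x['pixel'],z).round(3),x['pixel']) for x in imaging.tip_of('side',n)])
save('s','s8',cv2.resize(im[130:390,170:450],None,fx=2.8,fy=2.3))"
```

```text
time: 36.98
position: [0.5575, 0.105, 0.2105]
tool_rot: [-0.194, 0.677, 0.189, 0.684]
ft_force: [0.5, 0.1, -0.0]
grip_width: 0.0396
t 36.98 p [0.5575 0.105  0.2105] yawY 121.4 down [ 0.011 -0.004 -1.   ] q [-0.01  0.46  1.6  -0.    1.07 -2.12] F [ 0.5  0.1 -0. ] w 39.6
cap [(array([ 0.531, -0.355,  0.005]), [286.6, 347.8]), (array([ 0.342, -0.267,  0.005]), [206.4, 328.4]), (array([0.56 , 0.107, 0.005]), [271.3, 218.9]), (array([ 0.751, -0.022,  0.005]), [342.0, 241.2])]
cap_top [(array([ 0.336, -0.254,  0.091]), [200.3, 303.2]), (array([ 0.533, -0.383,  0.091]), [289.4, 336.1])]
```

View pics/s8.png

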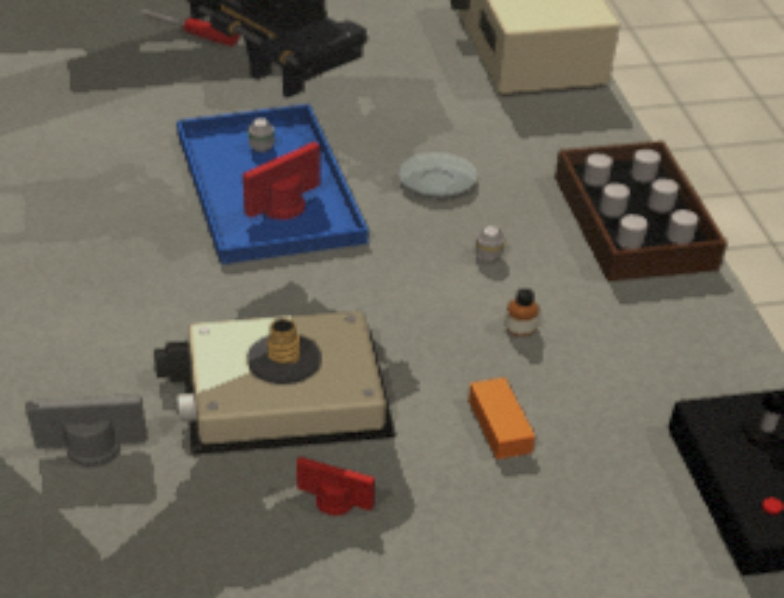

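The cap stands upright in the tray at about (0.560, 0.107), well inside the limits. The other things are where they were and the gripper is clear.

```bash
python3 -c "
from rig import robot; print(robot.hand_in())"
```

```text
the job is handed in; nothing more can be done
None
```

The large red cap is off the camera port and standing wing up on the floor of the blue tray. I handed the job in at about 37 s of the 67 s allowed; the hand-in gives no verdict.

- **Unscrewing:** I gripped the wing and wound the cap anticlockwise about 2.13 turns in four grips. A 5 mm test lift met no resistance, so the thread had let go.
- **Setting down:** I lifted it straight up, carried it upright, lowered it until the tool would go no further at 0.070 m, then opened slowly and withdrew upward.
- **Last checks:** The side picture shows the cap upright at about (0.560, 0.107), roughly 45 mm from the tray's centre. The green objective, the other things and both look-alikes appear unmoved, and the gripper is about 0.12 m above the cap.
- **Weaker evidence:** The force reading never clearly showed floor contact. I judged it from the tool stopping and the shadow meeting the rim. In the last picture the networks missed the top of the cap, so only its base position was measured.

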